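Two-key start of a bench dish sealer

ROBOT

A 7-joint arm with a two-finger parallel gripper is mounted at the origin on the work surface. World frame = base frame: x ahead of the robot, y to its left, z up, the work surface at z = 0. Lengths are in m, angles in rad, forces in N, time in s.
With the tool pointing down it reaches from about 0.425 to 0.875 m from the base axis. Payload 8.4 kg.
Tool frame: the origin (TCP) lies between the finger pads; the fingertips stand 25 mm ahead of it and the grasp point (between the pads) lies 6 mm ahead of it (manip.tip_reach is the distance from the TCP to the fingertips, in m); z points along the fingers, y is the direction in which the jaws open and shut (so a half turn about z gives the same grasp; the last joint's range is limited). The gripper opens to 85 mm and grips with 20 to 120 N. Pads are 22 mm wide; open, the fingers measure 114 mm over their backs; the gripper's body (76 mm by 85 mm) begins 54 mm behind the grasp point. The pads swing forward as they close: fully open they stand 13 mm farther back than shut.
Start: joints at [1.181, 0.333, 0.04, 1.465, -0.013, 1.343, -0.059], TCP at [0.186, -0.623, 0.256] pointing down, gripper open.
Joint ranges: [-2.58, 2.58], [-0.38, 2.09], [-1.3, 1.39], [0.25, 2.4], [-1.5, 4.64], [0.08, 2.09], [-2.65, 2.65]. Speed limits (rad/s): [2.22, 2.22, 2.79, 2.79, 3.14, 3.14, 3.14].

INTERFACE

Orientations are given as a rotation vector (axis times angle).
In Python, from bench import monitor, viewer, ticket, manip gives the robot as it stands.
- The arm moves only by the shell command python3 -m creep 'ROWS' [FORCE]. ROWS is JSON, a list of rows, each a list of 3 entries, a list of its own where there are three numbers: the turn, a rotation vector about the tool's x, y, z in rad, then the shift along the tool's x, y, z in m, then the closure in counts, from 0 (fully open) to 255 (shut). In form: [[[wx, wy, wz], [tx, ty, tz], hand], ...]. A call has exactly 5 rows; each row shifts and turns the commanded pose from where the row before left it, along the tool's axes as they then stand; what a row does not reach is not made up. A row lasts 1/10 s, in which the tool goes at most 50 mm and 8.59 degrees, less where a joint would pass 70% of its speed; a pose out of reach is approached as far as the arm can. A call is refused whole if a number of a shift passes 0.05 or a number of a turn 0.15, either way. A call with a gripper value outside its range is refused whole. The fingers move at their own pace and stop on an object; FORCE is the grip in N (left out, the last holds). Time passes only in rows, so rows that do not move let the fingers close, or fill a call up. It gives the time, the measured TCP pose, the force and the opening at its end, in the units of the state.
- monitor.get_state(): the state, without advancing time (a new reading comes with each control period).
- viewer.snapshot(name): name is "scene" or "top"; returns the picture (400x640x3 uint8, blue, green, red); there is no depth.
- viewer.calibration(name): a dict with "intrinsics" (3x3 intrinsics, pixels), "R" (3x3) and "t" (3): a world point X has camera coordinates R X + t. Camera axes: x right, y down, z forward; pixel columns grow to the right and rows downward; lengths in m; the calibration is good to about 2 mm. A picture is of the moment at which its call begins. calibration takes no time and is no camera call.
- ticket.close_job(): hands the job in, once; it reports no verdict.
The state is a dict: "t": time; "joints": joint angles; "dq": joint speeds; "joint_efforts": joint torques, N m; "tool_pos": TCP position; "tool_rot": TCP orientation; "force": force on the tool from outside, world axes, zero at the start; "torque": the same for the moment, N m; "width": finger opening in m.
Only numpy, scipy, OpenCV 4.12 (cv2) and the standard library are available. Lean on these libraries where they do the work, as an engineer would, in place of code of your own. Each camera call takes 0.05 s, during which the arm holds its last target.

TASK

Push the sealer's dish tray fully home with the fingertips. Then press the two round start keys on top of the sealer all the way down together, hold both down for three seconds, and let go of them, without pressing the square stop key between them. Pick nothing up, and leave everything else on the bench where it stands.

Things in the scene. Friction and masses are not known exactly. Their poses are not given: they have to be found in the camera images.
- sealer: fixed bench sealer for culture dishes, a white box 190 mm (its x) by 200 mm (its y) by 85 mm tall, standing on the table; origin at the centre of its underside; z up; its y axis points out of the side from which the tray slides. On its top is a raised key panel (66 x 100 mm, its surface 91 mm above the table, its centre 45 mm towards -x from the sealer's centre) carrying three black keys in a row along y
- tray (a joint): how far the dish tray stands out of the sealer, m: 0 = fully home (hard stop), 0.10 = fully out; it slides along the sealer's y axis with about 1.5 N friction (more if pushed fast) and stays where it is left
- tray_face (a point): centre of the outer face of the tray's upright white end plate, 130 mm wide (sealer x), 14 mm thick, from 12 to 70 mm above the table; this point is 41 mm above the table. The face looks along the sealer's +y and moves with the tray; with the tray home it is 114 mm from the sealer's centre, and the plate then rests against the sealer's side. A lidded dish sits fixed in the tray behind the plate
- key_left_top (a point): centre of the top of the round start key at the +y end of the row: 22 mm across, top 101 mm above the table and 10 mm above the panel when up
- key_right_top (a point): the same for the identical round start key at the -y end; the two start keys' centres are 56 mm apart
- key_left (a joint): how far that start key is pressed down, m: 0 = up, 0.006 = fully down (hard stop); sprung, 0.9 N to begin, 3 N fully down, comes back up by itself
- key_right (a joint): the same for the other start key
- key_stop (a joint): how far the small square stop key is pressed, m: 0 = up, 0.003 = down, at most 2 N. It lies midway between the two start keys, 14 mm square, top 96 mm above the table (5 mm lower than the start keys)
- tube: loose upright 50 ml tube with a blue screw cap, 33 mm wide, 114 mm tall; origin at the centre of its underside. A bystander
- beaker: loose clear plastic beaker, 68 mm wide, 95 mm tall; origin at the centre of its underside. A bystander
- dish: loose lidded culture dish, 94 mm wide, 14 mm tall; origin at the centre of its underside. A bystander
- dishes: loose stack of three lidded culture dishes, 94 mm wide, 43 mm tall; origin at the centre of its underside. A bystander
- pen: loose marker pen lying along its x axis, 110 mm long, 13 mm thick; origin at the centre of its underside. A bystander
- tip_box: loose navy box of pipette tips with a clear lid, 89 x 124 mm, 88 mm tall; origin at the centre of its underside. A bystander

How it is judged:
By the outcome, as a careful person would: the job done as asked, in the order asked, and still so for the second after the job is handed in, with the robot touching nothing.
It also fails if it takes over 54 s, if anything falls off the work surface, if the arm or the gripper's body presses on something with over 40 N, if the wrist force passes 120 N, or if a joint passes its speed limit or range.

## Working session

There is one attempt and no reset: what is moved stays moved. The work goes in short steps, Python scripts to look and compute and a shell command to move; the robot and the scene stay as the last step left them, time stands still between calls to the robot, and variables do not carry over. Pictures are saved under pics/ and viewed, and the job is handed in when it is done.

```bash
mkdir -p pics; ls; python3 - <<'E'
from bench import monitor, viewer, ticket, manip
import cv2
for n in("scene","top"):
    cv2.imwrite(f"pics/{n}0.png",viewer.snapshot(n)); print(viewer.calibration(n))
print(monitor.get_state(), manip.tip_reach)
E
```

```text
pics
{'intrinsics': array([[392.48776909,   0.        , 322.03519681],
       [  0.        , 392.48776909, 198.13276063],
       [  0.        ,   0.        ,   1.        ]]), 'R': array([[ 7.30499898e-01,  6.82912761e-01,  2.44041683e-04],
       [ 5.37055653e-01, -5.74258279e-01, -6.17898579e-01],
       [-4.21830682e-01,  4.51505913e-01, -7.86257774e-01]]), 't': array([-0.44832862, -0.27799215,  1.17388509])}
{'intrinsics': array([[425.87480106,   0.        , 319.39489256],
       [  0.        , 425.87480106, 202.47623896],
       [  0.        ,   0.        ,   1.        ]]), 'R': array([[ 0.00547901, -0.99997364,  0.00476501],
       [-0.98638184, -0.00618771, -0.16435506],
       [ 0.16438021, -0.00379962, -0.98638973]]), 't': array([-0.00228555,  0.58861219,  0.86596843])}
{'t': 0.1, 'joints': array([ 1.18079096,  0.33381386,  0.03987808,  1.46617527, -0.0133992 ,
        1.34329826, -0.05845903]), 'dq': array([-4.75552392e-05, -1.05070097e-03,  1.22792667e-05, -2.53536064e-03,
        2.00965616e-03, -4.34718234e-04, -1.60002621e-03]), 'joint_efforts': array([ 5.02590658e-03, -6.60016036e+01,  1.37058210e+00, -4.06476831e+01,
        1.70099235e-02,  8.89885880e-03,  7.06260266e-05]), 'tool_pos': array([ 0.1862392 , -0.62235914,  0.255531  ]), 'tool_rot': array([-3.10705489e+00, -4.55018621e-01,  4.74633613e-04]), 'force': array([-0.83886131,  0.52258791,  0.77086089]), 'torque': array([-0.05463763,  0.00541054,  0.03031423]), 'width': 0.08526684382444395} 0.025
```

View pics/scene0.png

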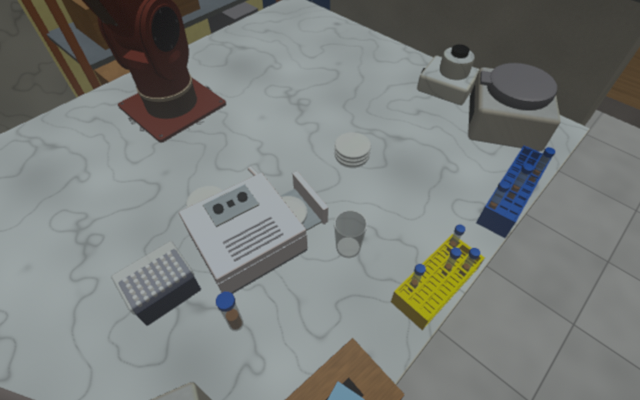

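View pics/top0.png

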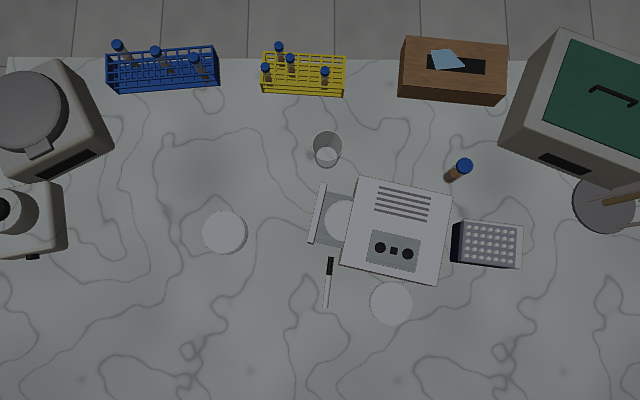

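The scene view shows the sealer near (250,230) with its tray plate at about (310,195). In the top view the sealer is near (397,230), the keys at about (380,248), (394,251) and (407,254), and the tray plate at (317,214). The pen is at (328,282), below the tray. I'll measure these next.

```bash
cat > h.py <<'E'
import numpy as np, cv2
from bench import viewer
def cam(n):
    c=viewer.calibration(n); return [np.array(c[k],float) for k in("intrinsics","R","t")]
def ray(n,p):
    K,R,t=cam(n); return -R.T@t, R.T@np.linalg.inv(K)@np.array([p[0],p[1],1.])
def onz(n,p,z):
    o,d=ray(n,p); return o+d*(z-o[2])/d[2]
def proj(n,X):
    K,R,t=cam(n); v=K@(R@np.array(X,float)+t); return v[:2]/v[2]
E
python3 - <<'E'
import cv2,numpy as np
from h import *
for n,(x0,y0,x1,y1) in (("top",(300,170,460,290)),("scene",(170,160,340,290))):
    im=cv2.imread(f"pics/{n}0.png")
    cv2.imwrite(f"pics/{n}0z.png",cv2.resize(im[y0:y1,x0:x1],None,fx=4.5,fy=4.5,interpolation=cv2.INTER_CUBIC))
    g=im.max(2); m=(g<60).astype(np.uint8); m2=np.zeros_like(m); m2[y0:y1,x0:x1]=m[y0:y1,x0:x1]
    N,l,s,c=cv2.connectedComponentsWithStats(m2)
    for i in range(1,N):
        if s[i,4]>8: print(n,s[i],c[i].round(2),onz(n,c[i],.099).round(4))
E
```

```text
top [444 171  12  12  72] [448.31 177.24] [ 0.6344 -0.2628  0.099 ]
top [450 222  10  41 330] [454.91 243.09] [ 0.4996 -0.27    0.099 ]
top [375 242  11  11  97] [379.77 247.05] [ 0.4909 -0.1196  0.099 ]
top [390 247   8   8  53] [393.47 250.34] [ 0.4845 -0.1468  0.099 ]
top [402 248  12  12  99] [407.18 253.4 ] [ 0.4786 -0.1739  0.099 ]
top [326 257   8  18 104] [329.67 265.44] [ 0.454  -0.0197  0.099 ]
top [360 269  14   4  15] [366.4  270.53] [ 0.4445 -0.0923  0.099 ]
top [390 276  14   4  14] [396.5 277.5] [ 0.4312 -0.1515  0.099 ]
scene [238 193   9   8  58] [242.  196.5] [ 0.495  -0.1216  0.099 ]
scene [228 201   6   5  23] [230.26 203.04] [ 0.4906 -0.1497  0.099 ]
scene [214 204   9   9  66] [217.85 208.26] [ 0.4826 -0.1758  0.099 ]
scene [175 278  25  12 166] [189.1  285.28] [ 0.5835 -0.318   0.099 ]
```

View pics/top0z.png

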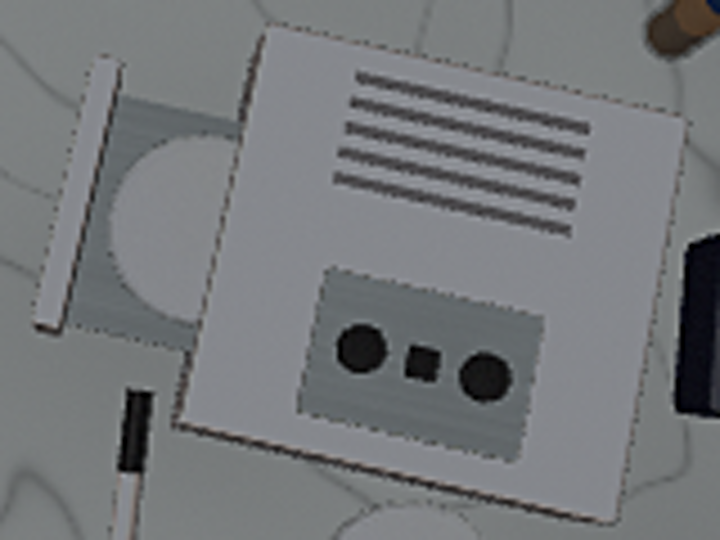

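View pics/scene0z.png

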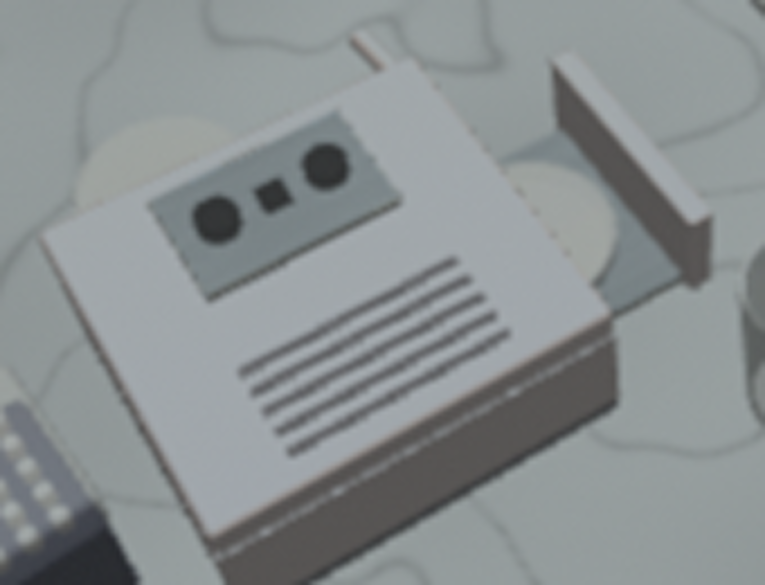

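```bash
python3 - <<'E'
from h import *
a=lambda n,p,z:print(n,p,onz(n,p,z).round(4))
def tri(p,q):
    o,d=ray("top",p);o2,e=ray("scene",q)
    A=np.c_[d,-e];s=np.linalg.lstsq(A,o2-o,rcond=None)[0];P=o+s[0]*d;Q=o2+s[1]*e
    print("tri",((P+Q)/2).round(4),np.linalg.norm(P-Q).round(4)); return (P+Q)/2
L=tri((379.77,247.05),(242,196.5));Rr=tri((407.18,253.4),(217.85,208.26))
print("d",np.linalg.norm(L-Rr))
L=(onz("top",(379.77,247.05),.1)+onz("scene",(242,196.5),.1))/2
Rr=(onz("top",(407.18,253.4),.1)+onz("scene",(217.85,208.26),.1))/2
# orientation by sealer top corners, z .085 (top view)
C=[(300+x/4.5,170+y/4.5) for x,y in((264,23),(687,120),(617,523),(176,424))]
W=np.array([onz("top",c,.085) for c in C]);print(W.round(4))
print("sides",[np.linalg.norm(W[i]-W[(i+1)%4]).round(4) for i in range(4)],"cent",W.mean(0))
ys=(W[0]-W[1]+W[3]-W[2])[:2];yk=(L-Rr)[:2]
for v in(ys,yk):print("yaw",np.arctan2(-v[0],v[1]))
C2=[(170+x/4.5,160+y/4.5) for x,y in((40,235),(405,60),(612,320),(215,540))]
W2=np.array([onz("scene",c,.085) for c in C2]);print(W2.round(4),"cent",W2.mean(0))
print("keys mid",(L+Rr)/2)
yaw=np.arctan2(-ys[0],ys[1]);y=np.array([-np.sin(yaw),np.cos(yaw)]);x=np.array([y[1],-y[0]])
print("c from keys",((L+Rr)/2)[:2]+.045*x)
for p in((95,57),(37,325)): a("top",(300+p[0]/4.5,170+p[1]/4.5),.07)
for p in((553,57),(712,215)): a("scene",(170+p[0]/4.5,160+p[1]/4.5),.07)
a("top",(330,257),.006);a("top",(326,307),.006);a("top",(327,140),.095);a("top",(463,166),.114);a("top",(390,303),.014)
print([proj("top",(.186,-.62,.25))])
import scipy.spatial.transform as T
from bench import monitor
print(T.Rotation.from_rotvec(monitor.get_state()['tool_rot']).as_matrix().round(3))
E
```

```text
tri [ 0.4913 -0.12    0.0942] 0.0007
tri [ 0.479  -0.1746  0.0944] 0.0006
d 0.05602817604366276
[[ 0.6409 -0.0802  0.085 ]
 [ 0.5965 -0.2744  0.085 ]
 [ 0.4144 -0.2349  0.085 ]
 [ 0.4568 -0.0391  0.085 ]]
sides [np.float64(0.1992), np.float64(0.1864), np.float64(0.2004), np.float64(0.1887)] cent [ 0.5271407  -0.15714286  0.085     ]
yaw -0.21916402099428714
yaw -0.22393257466380329
[[ 0.4207 -0.2336  0.085 ]
 [ 0.4626 -0.0448  0.085 ]
 [ 0.6488 -0.0851  0.085 ]
 [ 0.6052 -0.274   0.085 ]] cent [ 0.53431294 -0.15939184  0.085     ]
keys mid [ 0.48711221 -0.14781538  0.1       ]
c from keys [ 0.53103579 -0.157599  ]
top (321.1111111111111, 182.66666666666666) [ 0.6275 -0.0021  0.07  ]
top (308.22222222222223, 242.22222222222223) [0.5017 0.0239 0.07  ]
scene (292.8888888888889, 172.66666666666666) [0.5055 0.0165 0.07  ]
scene (328.22222222222223, 207.77777777777777) [ 0.6344 -0.0025  0.07  ]
top (330, 257) [ 0.4741 -0.023   0.006 ]
top (326, 307) [ 0.3668 -0.0145  0.006 ]
top (327, 140) [ 0.7133 -0.0138  0.095 ]
top (463, 166) [ 0.6544 -0.2889  0.114 ]
top (390, 303) [ 0.3765 -0.1518  0.014 ]
[array([724.12092203, 442.6661956 ])]
[[ 0.958  0.287 -0.001]
 [ 0.287 -0.958  0.001]
 [-0.    -0.001 -1.   ]]
```

```bash
python3 -m creep '[[[0,0,0.128],[0,0,0],255],[[0,0,0.128],[0,0,0],255],[[0,0,0.128],[0,0,0],255],[[0,0,0.128],[0,0,0],255],[[0,0,0],[0,0,0],255]]' 20
python3 -m creep '[[[0,0,0],[0.0115,-0.0375,0],255],[[0,0,0],[0.0115,-0.0375,0],255],[[0,0,0],[0.0115,-0.0375,0],255],[[0,0,0],[0.0115,-0.0375,0],255],[[0,0,0],[0.0115,-0.0375,0],255]]'
```

```text
t: 0.6
tool_pos: [0.1863, -0.6225, 0.2558]
tool_rot: [-3.121, 0.35, 0.001]
force: [-0.1, -0.6, -0.5]
width: 0.0122
t: 1.1
tool_pos: [0.2841, -0.4508, 0.2562]
tool_rot: [3.123, -0.34, -0.001]
force: [1.1, 0.2, 0.1]
width: -0.0001
```

```bash
for i in 1 2; do :; done
python3 -m creep '[[[0,0,0],[0.0115,-0.0375,0],255],[[0,0,0],[0.0115,-0.0375,0],255],[[0,0,0],[0.0115,-0.0375,0],255],[[0,0,0],[0.0115,-0.0375,0],255],[[0,0,0],[0.0115,-0.0375,0],255]]'
python3 -m creep '[[[0,0,0],[0.0115,-0.0375,0],255],[[0,0,0],[0.0115,-0.0375,0],255],[[0,0,0],[0.0115,-0.0375,0],255],[[0,0,0],[0.0115,-0.0375,0],255],[[0,0,0],[0.0115,-0.0375,0],255]]'
python3 -m creep '[[[0,0,0],[0.0115,-0.0375,0],255],[[0,0,0],[0.0115,-0.0375,0],255],[[0,0,0],[0.0115,-0.0375,0],255],[[0,0,0],[0.0115,-0.0375,0],255],[[0,0,0],[0,0,0],255]]'
python3 - <<'E'
from h import *
from bench import monitor
from scipy.spatial.transform import Rotation as T
s=monitor.get_state();M=T.from_rotvec(s['tool_rot']).as_matrix();print(M.round(4),s['joints'].round(3))
print((M.T@(np.array([.578,.058,.06])-s['tool_pos'])).round(4))
E
```

```text
t: 1.6
tool_pos: [0.3813, -0.2805, 0.2563]
tool_rot: [3.123, -0.34, 0.0]
force: [1.1, -0.3, -0.2]
width: 0.0002
t: 2.1
tool_pos: [0.4785, -0.1103, 0.2564]
tool_rot: [3.123, -0.34, 0.0]
force: [0.5, -0.7, -0.5]
width: -0.0
t: 2.6
tool_pos: [0.557, 0.0305, 0.2561]
tool_rot: [-3.121, 0.329, 0.0]
force: [-0.5, 0.2, -0.1]
width: 0.0002
[[ 9.780e-01 -2.084e-01  3.000e-04]
 [-2.084e-01 -9.780e-01  3.000e-03]
 [-3.000e-04 -3.000e-03 -1.000e+00]] [ 0.332  0.186 -0.525  1.671  0.093  1.309 -1.99 ]
[ 0.0149 -0.0307  0.1962]
```

```bash

python3 -m creep '[[[0,0,0.011],[0.015,-0.031,0],255],[[0,0,0],[0,0,0.04],255],[[0,0,0],[0,0,0.04],255],[[0,0,0],[0,0,0.04],255],[[0,0,0],[0,0,0],255]]'
python3 - <<'E'
from h import *
for n in("scene","top"): cv2.imwrite(f"pics/{n}1.png",viewer.snapshot(n))
a=cv2.imread("pics/scene1.png")[110:310,160:400];b=cv2.imread("pics/top1.png")[120:320,250:490]
cv2.imwrite("pics/both1.png",cv2.resize(np.hstack([a,b]),None,fx=1.66,fy=1.66))
E
```

```text
t: 3.1
tool_pos: [0.5737, 0.0503, 0.1311]
tool_rot: [3.119, -0.359, -0.014]
force: [-0.3, -0.2, -0.4]
width: 0.0001
```

View pics/both1.png

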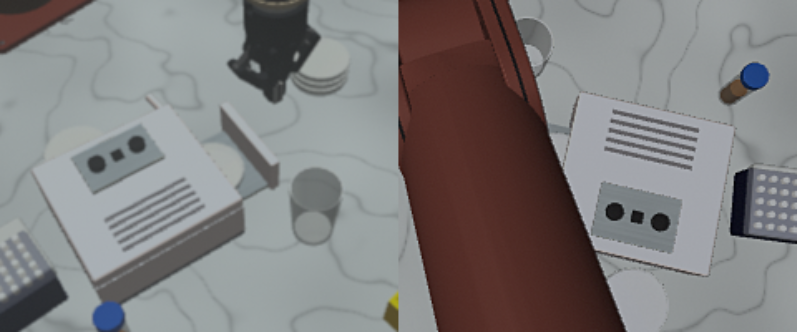

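The left half (scene view) shows the shut gripper at about (265,80), hovering outside the tray plate and clear of the beaker and dish stack. The top view is hidden by the arm. I'll descend now.

```bash

python3 -m creep '[[[0,0,0],[0,0,0.025],255],[[0,0,0],[0,0,0.025],255],[[0,0,0],[0,0,0.02],255],[[0,0,0],[0,0,0],255],[[0,0,0],[0,0,0],255]]'
python3 - <<'E'
from h import *
from bench import monitor
from scipy.spatial.transform import Rotation as T
s=monitor.get_state();M=T.from_rotvec(s['tool_rot']).as_matrix();print(M.round(4),s['tool_pos'])
print((M.T@(np.array([.556,-.0463,.06])-s['tool_pos'])).round(4))
a=viewer.snapshot("scene")[110:260,220:400];cv2.imwrite("pics/s2.png",cv2.resize(a,None,fx=4,fy=4))
E
```

```text
t: 3.7
tool_pos: [0.5787, 0.0516, 0.0687]
tool_rot: [-3.12, 0.363, -0.004]
force: [0.1, -0.7, 0.5]
width: 0.0005
[[ 9.732e-01 -2.297e-01  2.700e-03]
 [-2.297e-01 -9.733e-01  2.000e-04]
 [ 2.500e-03 -8.000e-04 -1.000e+00]] [0.57868496 0.05155248 0.06870647]
[0.0004 0.1005 0.0086]
```

View pics/s2.png

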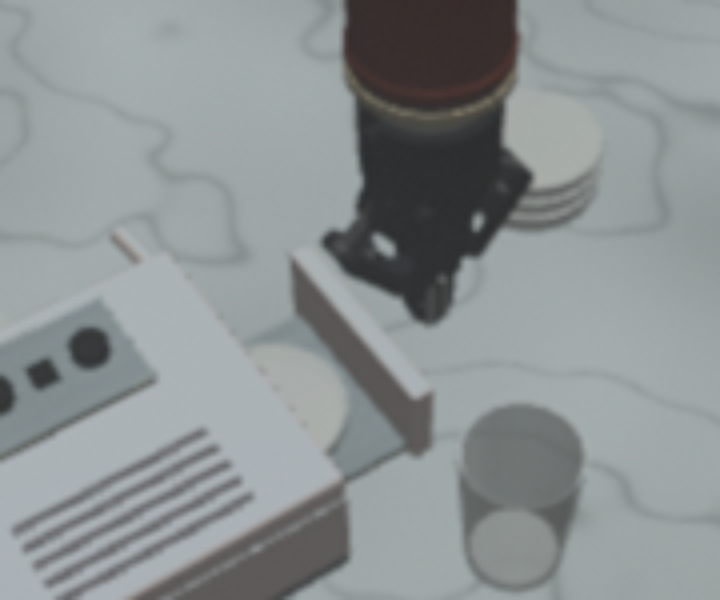

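The view shows the gripper's knuckle at about (335,245), sticking out sideways above the plate. It could foul the sealer's top during the push. I'll rise, turn the tool a quarter so the flat side of the fingers does the pushing, and come down again.

```bash

python3 -m creep '[[[0,0,0],[0,0,-0.03],255],[[0,0,0],[0,0,-0.03],255],[[0,0,-0.143],[0,0,0],255],[[0,0,-0.143],[0,0,0],255],[[0,0,-0.143],[0,0,0],255]]'
python3 -m creep '[[[0,0,-0.143],[0,0,0],255],[[0,0,-0.143],[0,0,0],255],[[0,0,-0.143],[0,0,0],255],[[0,0,-0.143],[0,0,0],255],[[0,0,-0.143],[0,0,0],255]]'
python3 -m creep '[[[0,0,-0.143],[0,0,0],255],[[0,0,-0.143],[0,0,0],255],[[0,0,-0.143],[0,0,0],255],[[0,0,0],[0,0,0],255],[[0,0,0],[0,0,0],255]]'
cat >s.py <<'E'
import sys
from h import *
from bench import monitor
from scipy.spatial.transform import Rotation as T
s=monitor.get_state();M=T.from_rotvec(s['tool_rot']).as_matrix();print(M.round(4).tolist(),s['joints'].round(2))
print("pos",s['tool_pos'].round(4),"F",s['force'].round(2),"tool delta",(M.T@(np.array(eval(sys.argv[1]))-s['tool_pos'])).round(4))
ys=np.array([.22,.9755,0]);print("along ys from centre",(s['tool_pos']-[.531,-.1575,0])@ys)
E
python3 s.py '[.575,.045,.06]'
```

```text
t: 4.25
tool_pos: [0.5785, 0.0516, 0.1291]
tool_rot: [3.125, 0.318, 0.006]
force: [-0.6, -0.1, -0.1]
width: 0.0002
t: 4.75
tool_pos: [0.5784, 0.0514, 0.1287]
tool_rot: [2.815, 1.391, 0.004]
force: [-0.2, 0.2, 0.6]
width: 0.0004
t: 5.25
tool_pos: [0.578, 0.0514, 0.1277]
tool_rot: [2.465, 1.946, 0.002]
force: [-0.1, 0.2, 1.0]
width: -0.0002
[[0.2323, 0.9726, 0.0019], [0.9726, -0.2323, -0.0001], [0.0003, 0.0019, -1.0]] [ 0.48  0.4  -0.79  1.76  0.32  1.11 -0.65]
pos [0.578  0.0514 0.1277] F [-0.06  0.18  0.95] tool delta [-0.0069 -0.0016  0.0677]
along ys from centre 0.21407425778426614
```

```bash

python3 -m creep '[[[0,0,-0.012],[0,0,0.025],255],[[0,0,0],[0,0,0.025],255],[[0,0,0],[0,0,0.018],255],[[0,0,0],[0,0,0],255],[[0,0,0],[0,0,0],255]]'
python3 s.py '[.575,.045,.06]'; python3 - <<'E'
from h import *
a=viewer.snapshot("scene")[110:260,220:400];cv2.imwrite("pics/s3.png",cv2.resize(a,None,fx=4,fy=4))
E
```

```text
t: 5.75
tool_pos: [0.5776, 0.0517, 0.0589]
tool_rot: [-2.451, -1.965, -0.0]
force: [-0.5, 0.7, -0.3]
width: -0.0002
[[0.2172, 0.9761, 0.0001], [0.9761, -0.2172, 0.0002], [0.0002, 0.0001, -1.0]] [ 0.45  0.49 -0.75  1.81  0.39  1.   -0.68]
pos [0.5776 0.0517 0.0589] F [-0.5   0.75 -0.28] tool delta [-0.0071 -0.001  -0.0011]
along ys from centre 0.21434425038747698
```

View pics/s3.png

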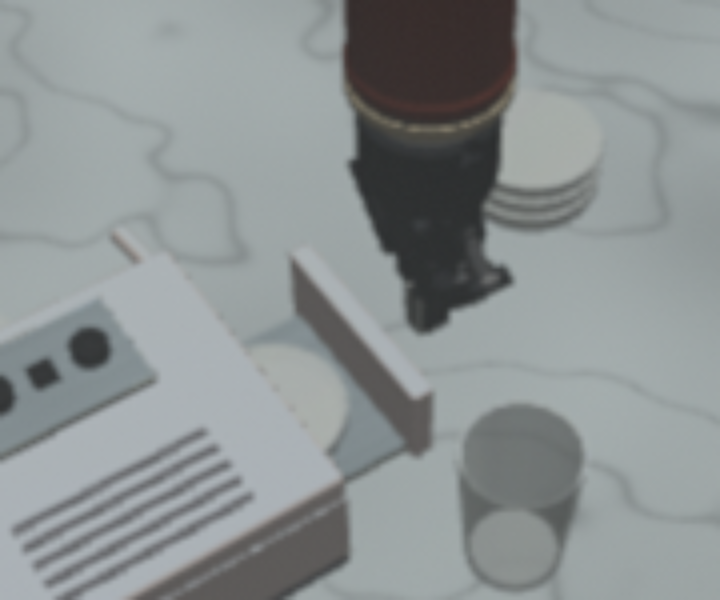

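The fingers at about (425,320) now stand in front of the plate's middle, with the knuckles turned sideways. I'll push towards -tool x.

```bash

python3 -m creep '[[[0,0,0],[-0.008,0,0],255],[[0,0,0],[-0.008,0,0],255],[[0,0,0],[-0.006,0,0],255],[[0,0,0],[-0.006,0,0],255],[[0,0,0],[-0.006,0,0],255]]'
python3 -m creep '[[[0,0,0],[-0.006,0,0],255],[[0,0,0],[-0.006,0,0],255],[[0,0,0],[-0.006,0,0],255],[[0,0,0],[-0.006,0,0],255],[[0,0,0],[-0.006,0,0],255]]'
python3 s.py '[.556,-.0463,.06]'
```

```text
t: 6.3
tool_pos: [0.5701, 0.0179, 0.0586]
tool_rot: [2.45, 1.966, 0.001]
force: [0.8, 2.1, 1.2]
width: -0.0
t: 6.8
tool_pos: [0.5633, -0.0114, 0.0583]
tool_rot: [-2.45, -1.967, -0.0]
force: [0.5, 1.9, 1.1]
width: -0.0001
[[0.2162, 0.9764, -0.0001], [0.9764, -0.2162, 0.0001], [0.0001, -0.0001, -1.0]] [ 0.56  0.46 -0.75  1.85  0.37  0.98 -0.56]
pos [ 0.5633 -0.0114  0.0583] F [0.54 1.85 1.14] tool delta [-0.0356  0.0004 -0.0017]
along ys from centre 0.1495925882790871
```

```bash

python3 -m creep '[[[0,0,0],[-0.004,0,0],255],[[0,0,0],[-0.004,0,0],255],[[0,0,0],[-0.004,0,0],255],[[0,0,0],[-0.004,0,0],255],[[0,0,0],[-0.003,0,0],255]]'
python3 -m creep '[[[0,0,0],[-0.002,0,0],255],[[0,0,0],[-0.001,0,0],255],[[0,0,0],[-0.001,0,0],255],[[0,0,0],[-0.001,0,0],255],[[0,0,0],[0,0,0],255]]'
python3 s.py '[.556,-.0463,.06]'
```

```text
t: 7.3
tool_pos: [0.5592, -0.0299, 0.0583]
tool_rot: [-2.45, -1.966, 0.0]
force: [1.1, 1.8, 0.3]
width: 0.0002
t: 7.8
tool_pos: [0.5582, -0.0346, 0.0583]
tool_rot: [-2.45, -1.967, 0.0]
force: [0.4, 0.8, 0.3]
width: 0.0002
[[0.2163, 0.9763, -0.0002], [0.9763, -0.2163, -0.0001], [-0.0001, -0.0002, -1.0]] [ 0.6   0.45 -0.75  1.86  0.36  0.97 -0.52]
pos [ 0.5582 -0.0346  0.0583] F [0.42 0.77 0.31] tool delta [-0.0119  0.0004 -0.0017]
along ys from centre 0.12590184647339842
```

```bash

python3 -m creep '[[[0,0,0],[-0.001,0,0],255],[[0,0,0],[-0.001,0,0],255],[[0,0,0],[-0.001,0,0],255],[[0,0,0],[0,0,0],255],[[0,0,0],[0,0,0],255]]'
python3 s.py '[.556,-.0463,.06]'
```

```text
t: 8.3
tool_pos: [0.5578, -0.0362, 0.0583]
tool_rot: [-2.448, -1.967, -0.002]
force: [0.8, 5.0, -1.3]
width: 0.0
[[0.2153, 0.9765, 0.0005], [0.9765, -0.2153, 0.0015], [0.0015, 0.0002, -1.0]] [ 0.61  0.45 -0.75  1.86  0.36  0.97 -0.51]
pos [ 0.5578 -0.0362  0.0583] F [ 0.78  4.98 -1.26] tool delta [-0.0103  0.0004 -0.0017]
along ys from centre 0.12424642065241467
```

```bash

python3 -m creep '[[[0,0,0],[-0.001,0,0],255],[[0,0,0],[-0.001,0,0],255],[[0,0,0],[-0.001,0,0],255],[[0,0,0],[0,0,0],255],[[0,0,0],[0,0,0],255]]'
python3 s.py '[.556,-.0463,.06]'; python3 - <<'E'
from h import *
a=viewer.snapshot("scene")[110:260,180:360];cv2.imwrite("pics/s4.png",cv2.resize(a,None,fx=4,fy=4))
E
```

```text
t: 8.8
tool_pos: [0.5577, -0.0363, 0.0584]
tool_rot: [-2.445, -1.969, -0.007]
force: [4.5, 13.9, -5.1]
width: -0.0001
[[0.2132, 0.977, 0.002], [0.977, -0.2132, 0.0048], [0.0051, 0.0009, -1.0]] [ 0.61  0.45 -0.75  1.86  0.36  0.97 -0.51]
pos [ 0.5577 -0.0363  0.0584] F [ 4.49 13.94 -5.11] tool delta [-0.0102  0.0005 -0.0016]
along ys from centre 0.12414788503279671
```

View pics/s4.png

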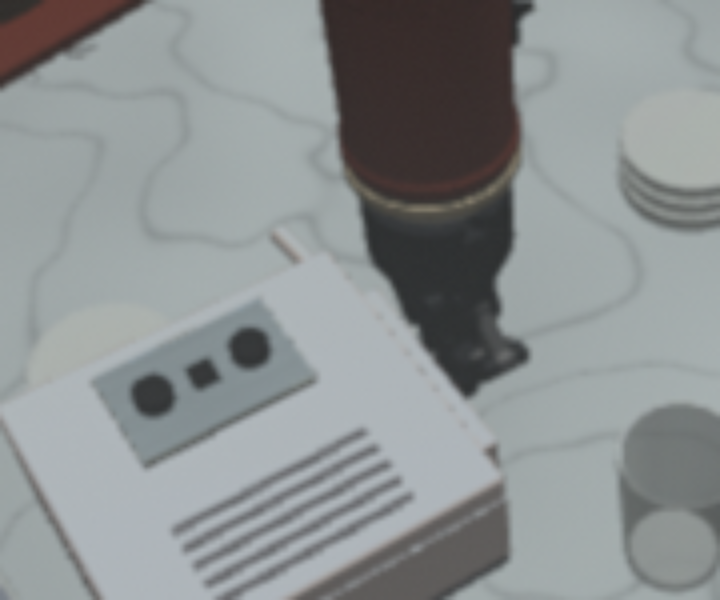

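The plate at about (400,340) now sits against the sealer's side. The force rose to 14 N with no further motion, so the tray is home. I'll back off, rise and turn back.

```bash

python3 -m creep '[[[0,0,0],[0.01,0,0],255],[[0,0,0],[0.015,0,0],255],[[0,0,0],[0.015,0,0],255],[[0,0,0],[0,0,-0.04],255],[[0,0,0],[0,0,-0.05],255]]'
python3 -m creep '[[[0,0,0.143],[0,0,-0.03],110],[[0,0,0.143],[0,0,0],110],[[0,0,0.143],[0,0,0],110],[[0,0,0.143],[0,0,0],110],[[0,0,0.143],[0,0,0],110]]'
python3 -m creep '[[[0,0,0.143],[0,0,0],110],[[0,0,0.143],[0,0,0],110],[[0,0,0.143],[0,0,0],110],[[0,0,0.143],[0,0,0],110],[[0,0,0.143],[0,0,0],110]]'
python3 -m creep '[[[0,0,0.143],[0,0,0],110],[[0,0,0],[0,0,0],110],[[0,0,0],[0,0,0],110],[[0,0,0],[0,0,0],110],[[0,0,0],[0,0,0],110]]'
python3 s.py '[.487,-.148,.15]'
```

```text
t: 9.35
tool_pos: [0.5642, 0.0002, 0.1475]
tool_rot: [-2.445, -1.967, 0.005]
force: [1.3, -0.9, -0.3]
width: 0.0002
t: 9.85
tool_pos: [0.5657, -0.0004, 0.1785]
tool_rot: [2.985, 0.977, 0.0]
force: [-0.4, -0.5, -0.3]
width: 0.0483
t: 10.35
tool_pos: [0.5657, -0.0003, 0.1784]
tool_rot: [3.139, -0.129, -0.0]
force: [-1.2, -0.0, -0.1]
width: 0.0488
t: 10.85
tool_pos: [0.5656, -0.0012, 0.1783]
tool_rot: [-3.123, 0.342, 0.0]
force: [0.3, -0.7, -0.6]
width: 0.0485
[[0.9763, -0.2165, -0.0001], [-0.2165, -0.9763, 0.0001], [-0.0001, -0.0, -1.0]] [ 0.42  0.27 -0.57  1.75  0.16  1.17 -1.99]
pos [ 0.5656 -0.0012  0.1783] F [ 0.32 -0.7  -0.61] tool delta [-0.0449  0.1604  0.0283]
along ys from centre 0.1601110750475796
```

```bash

python3 -m creep '[[[0,0,0.004],[-0.009,0.032,0],120],[[0,0,0],[-0.009,0.032,0],120],[[0,0,0],[-0.009,0.032,0],120],[[0,0,0],[-0.009,0.032,0],120],[[0,0,0],[-0.009,0.032,0],120]]'
python3 -m creep '[[[0,0,0],[0,0,0.014],120],[[0,0,0],[0,0,0.014],120],[[0,0,0],[0,0,0],120],[[0,0,0],[0,0,0],120],[[0,0,0],[0,0,0],120]]'
python3 s.py '[.487,-.148,.15]'; python3 - <<'E'
from h import *
a=viewer.snapshot("scene")[110:260,150:330];cv2.imwrite("pics/s5.png",cv2.resize(a,None,fx=4,fy=4))
a=viewer.snapshot("top")[150:300,300:480];cv2.imwrite("pics/t5.png",cv2.resize(a,None,fx=4,fy=4))
E
```

```text
t: 11.35
tool_pos: [0.4855, -0.1485, 0.1784]
tool_rot: [3.122, -0.349, 0.0]
force: [0.7, 0.0, 0.6]
width: 0.0452
t: 11.85
tool_pos: [0.4869, -0.1464, 0.1506]
tool_rot: [-3.122, 0.349, -0.001]
force: [-1.1, 0.4, -0.2]
width: 0.0452
[[0.9754, -0.2205, 0.0004], [-0.2205, -0.9754, 0.0003], [0.0003, -0.0004, -1.0]] [ 0.65  0.17 -0.48  1.91  0.09  1.08 -1.66]
pos [ 0.4869 -0.1464  0.1506] F [-1.14  0.37 -0.18] tool delta [0.0004 0.0016 0.0006]
along ys from centre 0.0011373290246510172
```

View pics/s5.png

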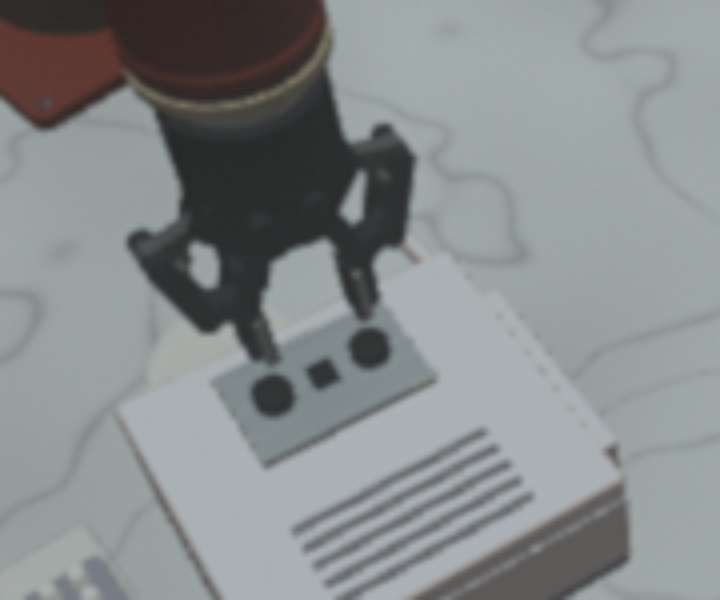

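View pics/t5.png

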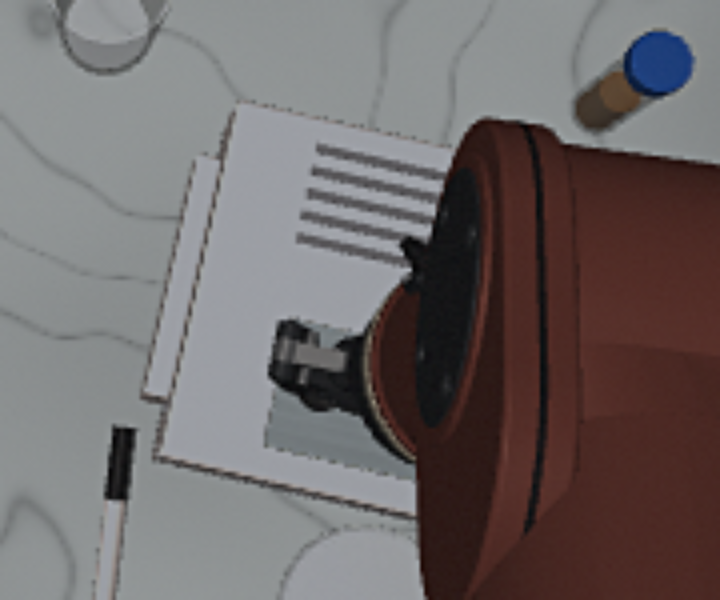

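The scene view shows the two fingertips at about (265,355) and (368,312), standing above the keys at (272,396) and (370,347). The top view shows the tray plate closed against the sealer. I'll check the alignment within a single camera.

```bash
python3 - <<'E'
from h import *
f=lambda x,y:(150+x/4,110+y/4)
for z in(.122,.128):
  print([onz("scene",f(*p),z).round(4) for p in((265,355),(368,312))])
print([onz("scene",f(*p),.101).round(4) for p in((272,396),(370,347))])
E
```

```text
[array([ 0.4781, -0.1704,  0.122 ]), array([ 0.4944, -0.1163,  0.122 ])]
[array([ 0.4828, -0.1725,  0.128 ]), array([ 0.4989, -0.1188,  0.128 ])]
[array([ 0.4859, -0.1774,  0.101 ]), array([ 0.4978, -0.1221,  0.101 ])]
```

```bash

python3 -m creep '[[[0,0,0],[0.001,0.003,0.006],120],[[0,0,0],[0,0,0.006],120],[[0,0,0],[0,0,0.006],120],[[0,0,0],[0,0,0],120],[[0,0,0],[0,0,0],120]]'
python3 s.py '[.488,-.149,.13]'; python3 - <<'E'
from h import *
a=viewer.snapshot("scene")[130:250,170:310];cv2.imwrite("pics/s6.png",cv2.resize(a,None,fx=5,fy=5,interpolation=cv2.INTER_CUBIC))
E
```

```text
t: 12.45
tool_pos: [0.4864, -0.1504, 0.1321]
tool_rot: [-3.122, 0.351, 0.001]
force: [-0.1, -0.3, -0.8]
width: 0.0451
[[0.975, -0.2222, -0.0005], [-0.2222, -0.975, 0.0003], [-0.0006, -0.0002, -1.0]] [ 0.65  0.19 -0.48  1.93  0.1   1.04 -1.67]
pos [ 0.4864 -0.1504  0.1321] F [-0.06 -0.26 -0.81] tool delta [ 0.0012 -0.0017  0.0021]
along ys from centre -0.0028411820241837707
```

View pics/s6.png

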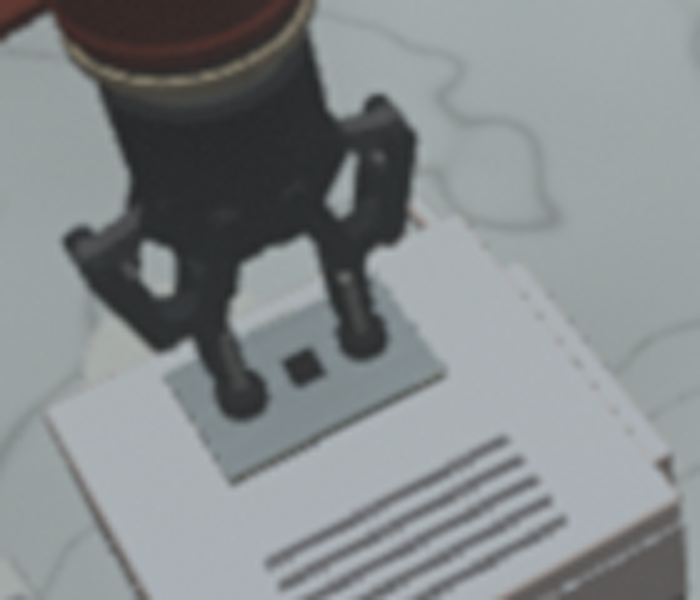

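The fingertips at about (238,390) and (355,335) sit squarely over the two keys, and the stop key at (305,367) is clear. I'll come down slowly.

```bash

python3 -m creep '[[[0,0,0],[0,0,0.002],120],[[0,0,0],[0,0,0.002],120],[[0,0,0],[0,0,0.002],120],[[0,0,0],[0,0,0.001],120],[[0,0,0],[0,0,0],120]]'
python3 -m creep '[[[0,0,0],[0,0,0.001],120],[[0,0,0],[0,0,0.001],120],[[0,0,0],[0,0,0.001],120],[[0,0,0],[0,0,0],120],[[0,0,0],[0,0,0],120]]'
python3 -m creep '[[[0,0,0],[0,0,0.001],120],[[0,0,0],[0,0,0.001],120],[[0,0,0],[0,0,0.001],120],[[0,0,0],[0,0,0],120],[[0,0,0],[0,0,0],120]]'
```

```text
t: 13.0
tool_pos: [0.4865, -0.1504, 0.1251]
tool_rot: [-3.122, 0.352, 0.001]
force: [-0.1, 0.1, -0.6]
width: 0.0454
t: 13.5
tool_pos: [0.4867, -0.1505, 0.1225]
tool_rot: [3.122, -0.352, 0.0]
force: [-0.2, 0.4, 3.1]
width: 0.0455
t: 14.0
tool_pos: [0.4867, -0.1505, 0.1194]
tool_rot: [-3.122, 0.352, -0.0]
force: [-0.3, -0.8, 4.4]
width: 0.0451
```

```bash

python3 -m creep '[[[0,0,0],[0,0,0.001],120],[[0,0,0],[0,0,0.001],120],[[0,0,0],[0,0,0],120],[[0,0,0],[0,0,0],120],[[0,0,0],[0,0,0],120]]'
python3 s.py '[.488,-.149,.115]'
```

```text
t: 14.5
tool_pos: [0.4867, -0.1505, 0.1178]
tool_rot: [3.122, -0.351, 0.0]
force: [-3.2, 0.9, 10.4]
width: 0.0457
[[0.975, -0.2224, 0.0002], [-0.2224, -0.975, -0.0002], [0.0003, 0.0002, -1.0]] [ 0.65  0.21 -0.48  1.94  0.11  1.01 -1.68]
pos [ 0.4867 -0.1505  0.1178] F [-3.25  0.95 10.43] tool delta [ 0.0009 -0.0017  0.0028]
along ys from centre -0.002900569640881997
```

```bash

python3 -m creep '[[[0,0,0],[0,0,0.001],120],[[0,0,0],[0,0,0.001],120],[[0,0,0],[0,0,0],120],[[0,0,0],[0,0,0],120],[[0,0,0],[0,0,0],120]]'
python3 s.py '[.488,-.149,.115]'; python3 - <<'E'
from h import *
from bench import monitor
s=monitor.get_state(); print(s['torque'], s['torque']@[.975,-.222,0], s['t'])
a=viewer.snapshot("scene")[150:240,190:290];cv2.imwrite("pics/s7.png",cv2.resize(a,None,fx=7,fy=6.6,interpolation=cv2.INTER_CUBIC))
E
```

```text
t: 15.0
tool_pos: [0.4868, -0.1505, 0.1175]
tool_rot: [3.121, -0.352, 0.001]
force: [-11.3, 3.2, 30.0]
width: 0.0454
[[0.9749, -0.2224, 0.0003], [-0.2224, -0.9749, -0.0011], [0.0005, 0.001, -1.0]] [ 0.65  0.21 -0.48  1.94  0.11  1.01 -1.68]
pos [ 0.4868 -0.1505  0.1175] F [-11.33   3.17  29.98] tool delta [ 0.0008 -0.0017  0.0025]
along ys from centre -0.002904927821859787
[6.86197020e-01 2.60825442e+00 7.85462721e-04] 0.09000961436633768 15.0
```

View pics/s7.png

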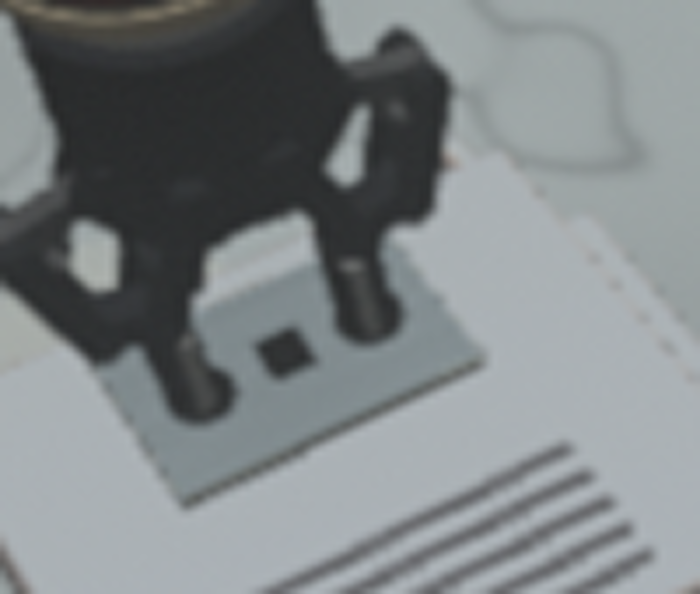

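Both tips hold their keys down at about (195,395) and (365,320), and the stop key at (285,352) is uncovered. The push is about 30 N and nearly balanced: 0.09 N m across the keys, where one-sided bottoming would give about 0.7. I'll hold.

```bash

python3 -m creep '[[[0,0,0],[0,0,0],120],[[0,0,0],[0,0,0],120],[[0,0,0],[0,0,0],120],[[0,0,0],[0,0,0],120],[[0,0,0],[0,0,0],120]]' | grep -E 't:|force|pos'
python3 -m creep '[[[0,0,0],[0,0,0],120],[[0,0,0],[0,0,0],120],[[0,0,0],[0,0,0],120],[[0,0,0],[0,0,0],120],[[0,0,0],[0,0,0],120]]' | grep -E 't:|force|pos'
python3 -m creep '[[[0,0,0],[0,0,0],120],[[0,0,0],[0,0,0],120],[[0,0,0],[0,0,0],120],[[0,0,0],[0,0,0],120],[[0,0,0],[0,0,0],120]]' | grep -E 't:|force|pos'
python3 -m creep '[[[0,0,0],[0,0,0],120],[[0,0,0],[0,0,0],120],[[0,0,0],[0,0,0],120],[[0,0,0],[0,0,0],120],[[0,0,0],[0,0,0],120]]' | grep -E 't:|force|pos'
python3 -m creep '[[[0,0,0],[0,0,0],120],[[0,0,0],[0,0,0],120],[[0,0,0],[0,0,0],120],[[0,0,0],[0,0,0],120],[[0,0,0],[0,0,0],120]]' | grep -E 't:|force|pos'
python3 -m creep '[[[0,0,0],[0,0,0],120],[[0,0,0],[0,0,0],120],[[0,0,0],[0,0,0],120],[[0,0,0],[0,0,0],120],[[0,0,0],[0,0,0],120]]' | grep -E 't:|force|pos'
python3 -m creep '[[[0,0,0],[0,0,0],120],[[0,0,0],[0,0,-0.01],120],[[0,0,0],[0,0,-0.02],120],[[0,0,0],[0,0,-0.04],120],[[0,0,0],[0,0,-0.04],120]]'
python3 -m creep '[[[0,0,0],[0,0,-0.04],120],[[0,0,0],[0,0,-0.02],120],[[0,0,0],[0,-0.04,0],120],[[0,0,0],[0,-0.04,0],120],[[0,0,0],[0,0,0],120]]'
```

```text
t: 15.55
tool_pos: [0.4868, -0.1505, 0.1175]
tool_rot: [3.121, -0.351, 0.001]
force: [-12.1, 2.9, 30.2]
t: 16.05
tool_pos: [0.4868, -0.1505, 0.1175]
tool_rot: [3.121, -0.352, 0.001]
force: [-12.4, 2.8, 29.3]
t: 16.55
tool_pos: [0.4868, -0.1505, 0.1175]
tool_rot: [3.121, -0.351, 0.001]
force: [-11.6, 2.4, 30.8]
t: 17.05
tool_pos: [0.4868, -0.1505, 0.1175]
tool_rot: [3.121, -0.352, 0.001]
force: [-12.1, 3.3, 30.7]
t: 17.55
tool_pos: [0.4868, -0.1505, 0.1175]
tool_rot: [3.121, -0.352, 0.0]
force: [-12.0, 3.1, 30.6]
t: 18.05
tool_pos: [0.4868, -0.1505, 0.1175]
tool_rot: [3.121, -0.351, 0.001]
force: [-11.4, 3.2, 30.0]
t: 18.55
tool_pos: [0.4858, -0.1502, 0.2256]
tool_rot: [-3.121, 0.351, 0.003]
force: [1.0, -0.0, -0.4]
width: 0.0454
t: 19.05
tool_pos: [0.5051, -0.0665, 0.2854]
tool_rot: [-3.121, 0.339, -0.001]
force: [0.2, -0.0, -0.3]
width: 0.0452
```

```bash
python3 - <<'E'
from h import *
a=viewer.snapshot("scene")[100:340,100:400];b=viewer.snapshot("top")[100:340,200:500]
cv2.imwrite("pics/f.png",cv2.resize(np.hstack([a,b]),None,fx=1.33,fy=1.33))
E
```

```text
(no output)
```

View pics/f.png

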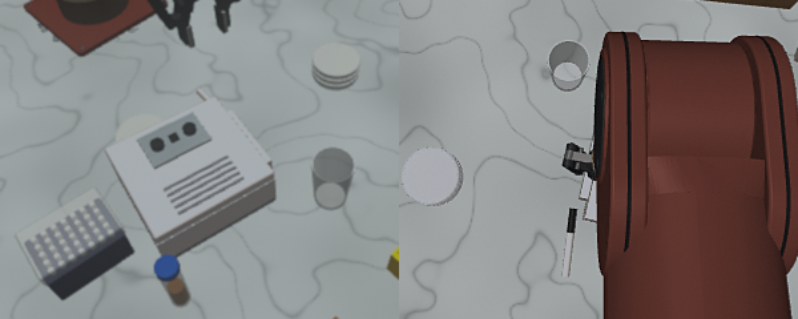

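The tray plate at about (255,145) is still home, and the keys at (157,145) and (189,129) are free. The tube, beaker, dishes, tip box and pen stand where they were, and the gripper is clear.

```bash
python3 -c "
from bench import ticket; print(ticket.close_job())"
```

```text
the job is handed in; nothing more can be done
None
```

The tray is home, both start keys were held down together for a little over three seconds and let go, and I have handed the job in, at about 19 s.

- **Tray:** I pushed it in with the shut fingertips, on about 2 N of friction. At the hard stop the force rose to about 14 N with no further motion. The tool stopped at 124 mm along the sealer's axis, against about 125 mm expected. The scene picture after release shows the plate still against the sealer's side.
- **Keys:** I pressed with the fingers 45 mm apart, one over each key, at about 30 N and nearly balanced between them (0.09 N m of moment). That points to both keys being bottomed, though I could not read key travel directly. They were down from no later than 15.0 s to about 18.15 s. With the fingers away, the keys looked free.
- **Stop key:** It stayed visible and untouched between the fingers.
- **Bystanders:** The tube, beaker, stack, tip box and pen stand where they were by eye in the last pictures. The loose dish is only partly visible behind the sealer. I did not measure any of them again.
- **Disagreement:** The two cameras differed by about 4–5 mm in where they put the keys, so I used the average and checked the fingers against the keys in the scene view before pressing.

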